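# Slide the flanged pot to the heating zone and hold its lid over the bolt holes

### The arm

A 6-joint arm with a two-finger parallel gripper is mounted at the origin on a cart in front of the work surface, level with it; the furniture and walls round the work are solid. World frame = base frame: x ahead of the robot, y to its left, z up, the work surface at z = 0. Lengths are in m, angles in degrees, forces in N, time in s.
With the tool pointing down it reaches from about 0.375 to 0.9 m from the base axis. Payload 3.1 kg.
Tool frame: the origin (TCP) lies on the centre line of the jaws, within the pads' length; the fingertips stand 25 mm ahead of it and the grasp point (between the pads) lies 6 mm ahead of it; z points along the fingers, y is the line along which they close (so a half turn about z gives the same grasp; the last joint's range is limited). The gripper opens to 87 mm and grips with 3 to 60 N. Pads are 19 mm wide; open, the fingers measure 117 mm over their backs; the gripper's body (75 mm by 190 mm) begins 51 mm behind the grasp point.
Start: joints at [-84.253, 30.224, 82.088, -0, 67.689, -10.227], TCP at [0.172, -0.601, 0.248] pointing down, gripper open.
Joint ranges: [-176.69, 176.69], [-43.24, 126.21], [12.49, 139.97], [-82, 262], [0, 151.66], [-163.58, 163.58]. Speed limits (degrees/s): [159.86, 159.86, 180, 180, 180, 180].

### API

Orientations are given as a 3x3 rotation matrix whose columns are the frame's x, y, z axes.
In Python, from rig import read_state, capture, camera_params, hand_in gives the robot as it stands.
- The arm moves only by the tool apply_moves, never from a script. Its argument "rows" is a list of rows, each an object of numbers: "x", "y", "z": the shift along the tool's x, y, z in mm; "rx", "ry", "rz": the turn, a rotation vector about the tool's x, y, z in units of 6 degrees (1.0 is 6 degrees); "claw": the closure in counts, from 0 (fully open) to 255 (shut). A call has 1 to 10 rows; each row is the pose to reach, as a shift and turn from the pose commanded when the call began, along the tool's axes at that moment; what a row does not reach only later rows make up. A row lasts 1/8 s, in which the tool goes at most 62.5 mm and 10.7 degrees, less where a joint would pass 70% of its speed; a pose out of reach is approached as far as the arm can. A call with a gripper value outside its range is refused whole. The fingers move at their own pace and stop on an object; the grip force is fixed at half the most. Time passes only in rows, so rows that repeat a pose let the fingers close. It gives the time, the measured TCP pose, the force, the opening and the grip force at its end, in the units of the state.
- read_state(): the state, without advancing time (a new reading comes with each control period).
- capture(name): name is "side" or "top" or "wrist"; returns (picture, depth): 384x512x3 uint8, red, green, blue; 384x512 float32, m along the optical axis (not along the pixel's ray), 0 where there is no reading.
- camera_params(name): a dict with "fx", "fy", "cx", "cy" (pixels), "D" ([k1, k2, p1, p2, k3] as OpenCV has them; the pictures are not rectified), "xyz" and "orientation" of the camera in the world. Camera axes: x right, y up, looking along -z (the intrinsics and any distortion apply to the point x, -y, -z); pixel columns grow to the right and rows downward; lengths in m; the calibration is good to about 2 mm. A picture is of the moment at which its call begins: read the wrist's pose just before it. camera_params takes no time and is no camera call; for the wrist camera it gives the pose at the moment of the call.
- hand_in(): hands the job in; it is judged then, once.
The state is a dict: "time_s": time; "joint_positions": joint angles; "qvel": joint speeds; "tau": joint torques, N m; "position": TCP position; "tcp_rot": TCP orientation; "force": force on the tool from outside, world axes, zero at the start; "moment": the same for the moment, N m; "opening": opening from 0.0 (shut) to 1.0 (fully open); "grasp_force": force on a finger pad.
Only numpy, scipy, OpenCV 4.12 (cv2) and the standard library are available. Lean on these libraries where they do the work, as an engineer would, in place of code of your own. Each camera call takes 0.05 s, during which the arm holds its last target. There are 200 camera calls.

### The job

Slide the steel pot along the hotplate from the grey ring until it is centred on the red ring, without lifting or tipping it, and let go of it. Then pick up the aluminium lid from the blue mat and hold it level about 1 cm above the pot's flange, not touching it, turned so that all four lid holes stand right over the four tapped holes (it fits one way round: close pair over close pair), so that I can start the bolts. Finish while holding it there still; leave the things around alone.

Things in the scene. Friction and masses are not known exactly. Their poses are not given: they have to be found in the camera images.
- pot_center (a point): Centre of the flanged stainless pot on the hotplate: on its axis, 40 mm above its foot. The pot is 80 mm high, its body 84 mm across, open at the top (bore 76 mm); the flange at the top is 124 mm across, 12 mm thick. Its z axis points up; its grip points along its own -x axis (at the start roughly toward the robot).
- pot_handle (a point): Middle of the pot's black grip: a level straight bar 15 mm wide, 19 mm high, 74 mm long that sticks out along the pot's -x axis (75 to 149 mm from the pot's axis); this point is 115 mm from the axis, 52 mm above the pot's foot. Axes as the pot's. It can be pinched across its width from above.
- lid_bar (a point): Middle of the black lifting bar on the lid: 72 mm long along the lid's own x axis, 13 mm wide, 14 mm high, on two posts 54 mm apart; this point is on the lid's axis, 39 mm above its underside and 29 mm above its top face. Can be pinched across its width from above. z up.
- grey_ring: Grey ring printed on the hotplate's black top (inner 127, outer 138 mm across): the zone where the pot stands at first, about centred. Origin at its centre, on the top face. Nothing stands proud here: the top is flat and smooth.
- red_ring: Red ring of the same size beside the grey one, 150 mm from it centre to centre, on its left or its right: the heating zone. Origin at its centre, on the top face.
- hotplate: White two-zone hotplate, 330 mm wide (y), about 220 mm deep with its knobs in front, fixed on the worktop; origin at the middle of its underside, the flat black top is 60 mm higher. It does not move.
- mat: Blue silicone mat, 160 x 160 x 4 mm, fixed, under the lid at the start; origin at the middle of its underside, on the worktop.
- pot: The pot as a whole, loose, about 0.75 kg (may vary by a fifth); origin at the middle of its foot, axes as in pot_center. In the flange's top face are four tapped holes and, at 43 mm radius, a black sealing ring that stands 1 mm proud of the face.
- lid: The lid as a whole: loose aluminium disc, 124 mm across, 10 mm thick, about 0.35 kg (may vary by a fifth), lying at first on the blue mat to the robot's left; origin at the middle of its underside, axes as in lid_bar. A capped brass port stands 48 mm from the axis toward the lid's -x, its top 32 mm above the underside.
- petri: Bystander: clear closed petri dish, 61 mm across, 15 mm high, left of the mat.
- label_tape: Bystander: roll of yellow tape, 66 mm across, 19 mm high, near the front edge of the worktop.
- marker_red: Bystander: red felt marker, 131 mm long, lying behind the mat.
- pot_hole0 (a point): Mouth of a tapped hole, 6.5 mm, in the top face of the pot's flange, at (45.9, 24.4) mm from the pot's axis in its frame, 80 mm above its foot; one of the close pair (48.8 mm apart), on the +x side (away from the grip).
- pot_hole1 (a point): Mouth of a tapped hole, 6.5 mm, in the top face of the pot's flange, at (-33.4, 39.8) mm from the pot's axis in its frame, 80 mm above its foot; one of the wide pair (79.7 mm apart), on the -x side (the grip's side).
- pot_hole2 (a point): Mouth of a tapped hole, 6.5 mm, in the top face of the pot's flange, at (-33.4, -39.8) mm from the pot's axis in its frame, 80 mm above its foot; one of the wide pair (79.7 mm apart), on the -x side (the grip's side).
- pot_hole3 (a point): Mouth of a tapped hole, 6.5 mm, in the top face of the pot's flange, at (45.9, -24.4) mm from the pot's axis in its frame, 80 mm above its foot; one of the close pair (48.8 mm apart), on the +x side (away from the grip).
- lid_hole0 (a point): Centre of a through hole, 12 mm, at the lid's underside, at (45.9, 24.4) mm from the lid's axis in its frame (close pair); belongs over pot_hole0.
- lid_hole1 (a point): Centre of a through hole, 12 mm, at the lid's underside, at (-33.4, 39.8) mm from the lid's axis in its frame (wide pair, the brass port's side); belongs over pot_hole1.
- lid_hole2 (a point): Centre of a through hole, 12 mm, at the lid's underside, at (-33.4, -39.8) mm from the lid's axis in its frame (wide pair, the brass port's side); belongs over pot_hole2.
- lid_hole3 (a point): Centre of a through hole, 12 mm, at the lid's underside, at (45.9, -24.4) mm from the lid's axis in its frame (close pair); belongs over pot_hole3.

How it is judged (in metres and radians):
On the way, in this order (a step that is already met when the one before it is completed fails the run):
1. the pot stands centred on the red ring (within 10 mm), let go (horizontal distance between pot_center and red_ring below 0.01 m and z of pot_center in the frame of red_ring below 0.043 m and angle between pot_center's own z axis and vertical below 0.03 rad and contact force between pot and the arm below 0.1 N and contact force between pot and the fingers below 0.1 N and linear speed of pot below 0.01 m/s), for 0.2 s.
2. the lid is lifted clear of the mat in the fingers (height (world z) of lid above 0.02 m and contact force between lid and the fingers above 1 N), for 0.1 s.
At the end, for the whole second after the job is handed in: The pot stands upright within 10 mm of the red ring's centre, untouched. The lid hangs still in the fingers, level within 0.06 rad, not touching the pot, each of its four holes within 3.5 mm (sideways) of its tapped hole and 3 to 18 mm above it (all of step 1 and horizontal distance between lid_hole0 and pot_hole0 below 0.0035 m and horizontal distance between lid_hole1 and pot_hole1 below 0.0035 m and horizontal distance between lid_hole2 and pot_hole2 below 0.0035 m and horizontal distance between lid_hole3 and pot_hole3 below 0.0035 m and z of lid_hole0 in the frame of pot_hole0 between 0.003 and 0.018 m and z of lid_hole1 in the frame of pot_hole1 between 0.003 and 0.018 m and z of lid_hole2 in the frame of pot_hole2 between 0.003 and 0.018 m and z of lid_hole3 in the frame of pot_hole3 between 0.003 and 0.018 m and angle between lid's own z axis and vertical below 0.06 rad and contact force between lid and the fingers above 1 N and contact force between lid and pot below 0.05 N and linear speed of lid below 0.015 m/s and angular speed of lid below 0.15 rad/s); the arm keeps its last pose, push and grip.
It fails at once if the pot is lifted more than 6 mm off the hotplate or falls off it (z of pot in the frame of hotplate above 0.066 m or z of pot in the frame of hotplate below 0.054 m).
It fails at once if the pot is tipped more than 0.12 rad (angle between pot's own z axis and vertical above 0.12 rad).
It fails at once if the lid touches the pot (contact force between lid and pot above 0.5 N).
It fails at once if a bystander is moved more than 15 mm (distance of any of petri, label_tape, marker_red from where it was at the start of the episode above 0.015 m).
It also fails if it takes over 54 s, if anything falls off the work surface, if the arm or the gripper's body presses on something with over 40 N, if the wrist force passes 120 N, or if a joint passes its speed limit or range.

## Working session

There is one attempt and no reset: what is moved stays moved. The work goes in short steps, Python scripts to look and compute and a tool call to move; the robot and the scene stay as the last step left them, time stands still between calls to the robot, and variables do not carry over. Pictures are saved under pics/ and viewed, at most 12 in all, crops included, and the job is handed in when it is done.

Besides the shell and the picture viewer there is one more tool, called after "Call:" in YAML: its name, and indented under it one key for each argument. apply_moves: Moves the arm, as the interface text tells. Its arguments: {"type":"object","properties":{"rows":{"type":"array"}},"required":["rows"]}

```bash
ls; mkdir -p pics; cat > h.py <<'E'
import numpy as np, cv2
from rig import *
def cap(n):
    p=camera_params(n); im,d=capture(n); return p,im,d
def K(p): return np.array([[p['fx'],0,p['cx']],[0,p['fy'],p['cy']],[0,0,1.]])
def ray(p,uv):
    uv=np.array(uv,float).reshape(-1,1,2)
    n=cv2.undistortPoints(uv,K(p),np.array(p['D'],float)).reshape(-1,2)
    c=np.c_[n[:,0],-n[:,1],-np.ones(len(n))]
    return c@np.array(p['orientation']).T
def atz(p,uv,z):
    r=ray(p,uv);o=np.array(p['xyz']); return o+r*((z-o[2])/r[:,2])[:,None]
def cloud(p,d):
    v,u=np.mgrid[0:d.shape[0],0:d.shape[1]]
    r=ray(p,np.c_[u.ravel(),v.ravel()]); P=np.array(p['xyz'])+r*d.ravel()[:,None]
    P[d.ravel()==0]=np.nan
    return P.reshape(*d.shape,3)
def proj(p,X):
    R=np.array(p['orientation']); c=(np.atleast_2d(X)-np.array(p['xyz']))@R*[1,-1,-1]
    return cv2.projectPoints(c,np.zeros(3),np.zeros(3),K(p),np.array(p['D'],float))[0].reshape(-1,2)
def circ(P):
    A=np.c_[2*P[:,:2],np.ones(len(P))]; s=np.linalg.lstsq(A,(P[:,:2]**2).sum(1),rcond=None)[0]
    return s[:2],np.sqrt(s[2]+s[0]**2+s[1]**2)
E
python3 - <<'E'
from h import *
for n in('top','side'):
    p,im,d=cap(n); np.savez(n+'0.npz',im=im,d=d,p=p); print(n,p['xyz'],p['fx'],np.round(p['orientation'],3).tolist(),p['D'])
    cv2.imwrite(f'pics/{n}0.png',im[:,:,::-1])
print(read_state())
E
```

```text
pics
top [0.46348859 0.15849667 1.14995573] 422.0269706842594 [[-0.004, 0.994, -0.107], [-1.0, -0.002, 0.025], [0.024, 0.107, 0.994]] [-0.07054028  0.          0.          0.          0.        ]
side [0.62188279 1.10591977 0.87526363] 389.75032968306044 [[-0.998, -0.042, 0.035], [0.054, -0.625, 0.779], [-0.011, 0.779, 0.627]] [-0.09016814  0.          0.          0.          0.        ]
{'time_s': 0.1, 'joint_positions': array([-8.42527521e+01,  3.02724669e+01,  8.21469350e+01, -3.37557175e-03,
        6.76908674e+01, -1.02275868e+01]), 'qvel': array([ 0.00436715, -0.03477923, -0.19759166,  0.06722892, -0.00422613,
       -0.10080842]), 'tau': array([-6.18926988e-04, -4.40986347e+01, -1.77151144e+01,  6.34610583e-02,
        5.34216268e-02, -3.97436929e-05]), 'position': array([ 0.17195869, -0.60025404,  0.24669374]), 'tcp_rot': array([[ 9.61376534e-01,  2.75236442e-01, -2.46957125e-04],
       [ 2.75236402e-01, -9.61374681e-01,  1.90942898e-03],
       [ 2.88126112e-04, -1.90365181e-03, -9.99998147e-01]]), 'force': array([ 0.06941127, -0.35106401, -0.33474617]), 'moment': array([-0.05989213, -0.0145917 , -0.01842655]), 'grasp_force': 0.0, 'opening': 0.9962393577214057}
```

View pics/top0.png

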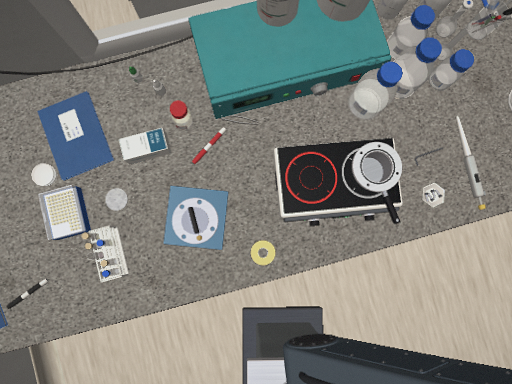

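View pics/side0.png

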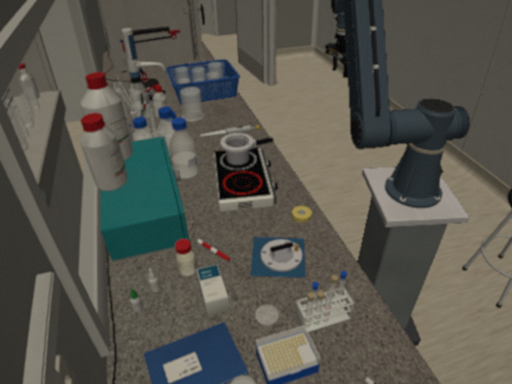

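The top view shows the pot at (377,167) with its grip running to (393,212), the red ring at (311,177), and the lid at (195,220) with its brass port at (199,238). The side view shows the same layout, with the bottles behind the pot. I'll measure from both views.

```bash
python3 - <<'E'
from h import *
T=np.load('top0.npz',allow_pickle=True);p=T['p'].item();im=T['im'].astype(int);P=cloud(p,T['d'])
S=np.load('side0.npz',allow_pickle=True);ps=S['p'].item();ims=S['im'].astype(int);Ps=cloud(ps,S['d'])
def fit(pts,thr=.004):
    pts=pts[np.isfinite(pts).all(1)]
    return pts
def red(im): return (im[...,0]>120)&(im[...,1]<90)&(im[...,2]<80)
for n,pp,I,PP in(('top',p,im,P),('side',ps,ims,Ps)):
    z=PP[...,2]; x=PP[...,0]; y=PP[...,1]
    m=red(I)&(abs(z-.06)<.02)&(x<.75)
    a=PP[m]; 
    v,u=np.nonzero(m); q=atz(pp,np.c_[u,v],.06)
    c,r=circ(q[np.linalg.norm(q[:,:2]-np.median(q[:,:2],0),axis=1)>.05]); print(n,'red n',m.sum(),'z',np.median(a[:,2]),'c',c,'r',r)
    # pot flange top
    cen=np.array([.53,-.03]) 
    m=(abs(z-.14)<.008)&(np.hypot(x-c[0],y-c[1])<.26)&(x>.3)
    a=PP[m]; print(' flange n',len(a),'z',np.median(a[:,2]),'bbox',a.min(0),a.max(0), 'mean',a.mean(0))
    hull=cv2.convexHull(a[:,:2].astype(np.float32))[:,0]; print(' hullcirc',cv2.minEnclosingCircle(hull))
    # lid: find around
# lid seeds
print('seed lid',P[220,183],P[220,195],P[238,199],Ps[262,270])
print('mat',P[195,175],'table',P[270,200],'grip',P[205,390],P[215,395],'plate',P[190,345])
E
```

```text
top red n 395 z 0.06008479540801148 c [ 0.63141156 -0.01109028] r 0.06580637427760676
 flange n 1949 z 0.1400925270445197 bbox [ 0.5846492  -0.22485537  0.13204957] [0.89020992 0.166399   0.14798394] mean [ 0.71628093 -0.10764605  0.14048596]
 hullcirc ((0.7163589000701904, -0.02431977540254593), 0.21724122762680054)Traceback (most recent call last):
  File "<stdin>", line 12, in <module>
  File "h.py", line 12, in atz
    r=ray(p,uv);o=np.array(p['xyz']); return o+r*((z-o[2])/r[:,2])[:,None]
  File "h.py", line 8, in ray
    n=cv2.undistortPoints(uv,K(p),np.array(p['D'],float)).reshape(-1,2)
      ~~~~~~~~~~~~~~~~~~~^^^^^^^^^^^^^^^^^^^^^^^^^^^^^^^^
cv2.error: OpenCV(4.12.0) /io/opencv/modules/calib3d/src/undistort.dispatch.cpp:347: error: (-215:Assertion failed) CV_IS_MAT(_src) && CV_IS_MAT(_dst) && (_src->rows == 1 || _src->cols == 1) && (_dst->rows == 1 || _dst->cols == 1) && _src->cols + _src->rows - 1 == _dst->rows + _dst->cols - 1 && (CV_MAT_TYPE(_src->type) == CV_32FC2 || CV_MAT_TYPE(_src->type) == CV_64FC2) && (CV_MAT_TYPE(_dst->type) == CV_32FC2 || CV_MAT_TYPE(_dst->type) == CV_64FC2) in function 'cvUndistortPointsInternal'
```

```bash
python3 - <<'E'
from h import *
a=cv2.imread('pics/top0.png')
c1=cv2.resize(a[130:230,330:420],None,fx=5,fy=5,interpolation=cv2.INTER_CUBIC)
c2=cv2.resize(a[180:255,160:230],None,fx=5,fy=5,interpolation=cv2.INTER_CUBIC)
o=np.zeros((500,800,3),np.uint8);o[:,:450]=c1;o[:375,450:800]=c2;cv2.imwrite('pics/crop0.png',o)
E
```

```text
(no output)
```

View pics/crop0.png

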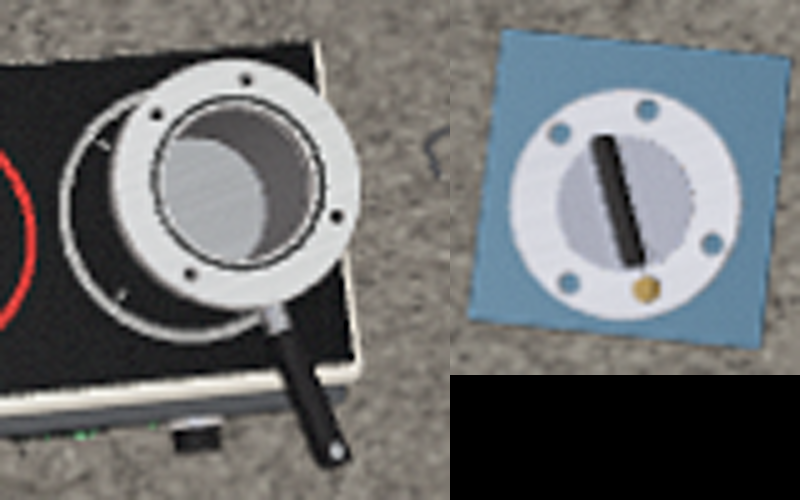

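The crop shows the pot holes at full-image pixels (361,152), (379,146), (397,173) and (368,184). The lid holes are at (182,206), (199,202), (212,228) and (183,236). I'll fit rigid poses to both sets.

```bash
cat >> h.py <<'E'
H=np.array([[45.9,24.4],[-33.4,39.8],[-33.4,-39.8],[45.9,-24.4]])/1000
def rigid(Q,M=H):
    Q=np.asarray(Q)[:,:2]; mq,mm=Q.mean(0),M.mean(0); a=Q-mq;b=M-mm
    th=np.arctan2((b[:,0]*a[:,1]-b[:,1]*a[:,0]).sum(),(a*b).sum())
    R=np.array([[np.cos(th),-np.sin(th)],[np.sin(th),np.cos(th)]]); c=mq-R@mm
    return c,np.degrees(th),np.linalg.norm(Q-(M@R.T+c),axis=1)*1000
E
python3 - <<'E'
from h import *
T=np.load('top0.npz',allow_pickle=True);p=T['p'].item();im=T['im'].astype(int);P=cloud(p,T['d'])
S=np.load('side0.npz',allow_pickle=True);ps=S['p'].item();ims=S['im'].astype(int);Ps=cloud(ps,S['d'])
pot=np.array([(156,114),(190,273),(336,216),(246,80)])/5+[330,130]-.4
lid=np.array([(559,133),(568,283),(711,243),(647,110)])/5+[70,180]-.4
c,th,r=rigid(atz(p,pot,.14));print('pot',c,th,r)
c2,th2,r2=rigid(atz(p,lid,.014));print('lid',c2,th2,r2)
for n,PP,I in(('top',P,im),('side',Ps,ims)):
    x,y,z=np.moveaxis(PP,2,0)
    a=PP[(abs(z-.14)<.006)&(np.hypot(x-c[0],y-c[1])<.075)]
    print(n,'flange',len(a),np.median(a[:,2]),cv2.minEnclosingCircle(a[:,:2].astype(np.float32)))
    R=np.array([[np.cos(np.radians(th)),-np.sin(np.radians(th))],[np.sin(np.radians(th)),np.cos(np.radians(th))]])
    L=(PP[...,:2]-c)@R
    a=PP[(L[...,0]<-.08)&(L[...,0]>-.15)&(abs(L[...,1])<.012)&(z>.1)]; 
    if len(a): print('  grip',len(a),np.median(a,0),'expect',c-R[:,0]*.115, .112)
    a=PP[(np.hypot(x-c2[0],y-c2[1])<.03)&(z>.03)&(z<.09)]; print('  bar',len(a),np.median(a,0),a.mean(0))
    a=PP[(np.hypot(x-c2[0],y-c2[1])<.07)&(abs(z-.014)<.004)]; print('  lidtop',len(a),np.median(a[:,2]))
    k=(I[...,0]>115)&(I[...,1]<80)&(I[...,2]<80)&(abs(z-.06)<.02)&(x<.75)&(y<.1)
    v,u=np.nonzero(k); print('  nred',len(u))
    if len(u)>20:
        q=atz(p if n=='top' else ps,np.c_[u,v],.06); m=np.median(q[:,:2],0)
        s=q[np.linalg.norm(q[:,:2]-m,axis=1)>.05]; print('  red',circ(s),np.median(z[k]))
E
```

```text
pot [ 0.64672295 -0.16284223] 21.006086647204476 [0.22716681 0.3389239  0.16188399 0.34893246]
lid [0.52151357 0.29798278] 15.128220283837504 [0.02536024 0.08771721 0.53869575 0.4422726 ]
top flange 1247 0.1396661349672439 ((0.6468966603279114, -0.1633850783109665), 0.06306803971529007)
  grip 205 [ 0.53951576 -0.20210541  0.11998972] expect [ 0.53936558 -0.20406595] 0.112
  bar 118 [0.52168432 0.29735398 0.04925576] [0.52130434 0.2978026  0.04905697]
  lidtop 1355 0.014123903807263583
  nred 402
  red (array([ 0.63130972, -0.01109523]), np.float64(0.06578906049200368)) 0.06009341212568198
side flange 351 0.14073468927677601 ((0.6465321183204651, -0.1614481806755066), 0.06537710130214691)
  grip 88 [ 0.53813018 -0.20038445  0.11802918] expect [ 0.53936558 -0.20406595] 0.112
  bar 108 [0.52056834 0.30055083 0.04790841] [0.52095426 0.30057524 0.04613797]
  lidtop 782 0.01426375810757391
  nred 0
```

```bash
cat >> h.py <<'E'
from scipy.spatial.transform import Rotation as Rn
def plan(xyz,yaw):
    s=read_state(); R=np.array(s['tcp_rot']); 
    a=np.radians(yaw); Rt=np.array([[np.cos(a),np.sin(a),0],[np.sin(a),-np.cos(a),0],[0,0,-1.]])
    d=R.T@(np.array(xyz)-s['position'])*1000
    rv=np.degrees(Rn.from_matrix(R.T@Rt).as_rotvec())/6
    print('t',round(s['time_s'],2),'pos',np.round(s['position'],4),'yaw',round(np.degrees(np.arctan2(R[1,0],R[0,0])),2),'tilt',np.round(R[2,:2],4),'| xyz',np.round(d,1),'r',np.round(rv,3),'| j',np.round(s['joint_positions']),'F',np.round(s['force'],1),'open',round(s['opening'],3),'g',round(s['grasp_force'],1))
E
python3 -c "
from h import *
plan([.5394,-.2035,.25],21)"
```

```text
t 0.1 pos [ 0.172  -0.6003  0.2467] yaw 15.98 tilt [ 0.0003 -0.0019] | xyz [ 462.5 -280.3   -2.6] r [-0.018 -0.004 -0.837] | j [-84.  30.  82.  -0.  68. -10.] F [ 0.1 -0.4 -0.3] open 0.996 g 0.0
```

Call:
apply_moves:
  rows:
    - {"x": 20, "y": -12, "z": -2}
    - {"x": 65, "y": -39, "z": -2, "rz": -0.1}
    - {"x": 120, "y": -73, "z": -2, "rz": -0.2}
    - {"x": 175, "y": -106, "z": -2, "rz": -0.3}
    - {"x": 230, "y": -139, "z": -2, "rz": -0.4}
    - {"x": 285, "y": -173, "z": -2, "rz": -0.5}
    - {"x": 340, "y": -206, "z": -2, "rz": -0.6}
    - {"x": 395, "y": -239, "z": -2, "rz": -0.7}
    - {"x": 440, "y": -267, "z": -2, "rz": -0.8}
    - {"x": 462, "y": -280, "z": -2, "rz": -0.84}

```text
validation failed for argument at $.ro...
```

```bash
python3 -c "
from h import *
plan([.5394,-.2035,.118],21)
p,im,d=cap('wrist');np.savez('w1.npz',im=im,d=d,p=p);cv2.imwrite('pics/w1.png',im[:,:,::-1]);print(p['xyz'],np.round(p['orientation'],3).tolist(),p['fx'])
plan([.5394,-.2035,.118],21)
"
```

```text
t 0.1 pos [ 0.172  -0.6003  0.2467] yaw 15.98 tilt [ 0.0003 -0.0019] | xyz [ 462.4 -280.1  129.4] r [-0.018 -0.004 -0.837] | j [-84.  30.  82.  -0.  68. -10.] F [ 0.1 -0.4 -0.3] open 0.996 g 0.0
[ 0.24550297 -0.57862415  0.38280684] [[0.276, 0.923, 0.27], [-0.961, 0.265, 0.076], [-0.001, -0.28, 0.96]] 300.90865526303446
t 0.15 pos [ 0.172  -0.6003  0.2468] yaw 15.97 tilt [ 0.0003 -0.0017] | xyz [ 462.4 -280.2  129.4] r [-0.016 -0.004 -0.838] | j [-84.  30.  82.   0.  68. -10.] F [-0.5 -0.5  0.2] open 1.001 g 0.0
```

View pics/w1.png

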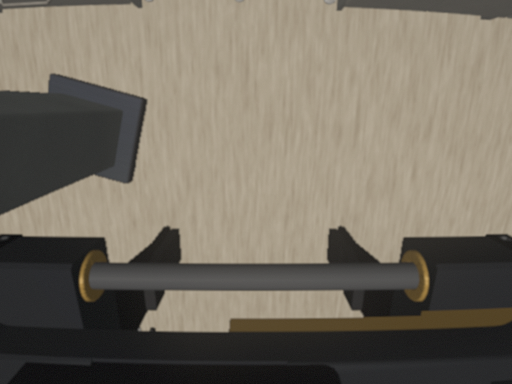

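The move was refused, probably because every row needs all the fields. The picture shows only the floor and the fingers, at (160,270) and (350,270).

Call:
apply_moves:
  rows:
    - {"x": 20, "y": -12, "z": -2, "rx": 0, "ry": 0, "rz": 0, "claw": 0}
    - {"x": 65, "y": -39, "z": -2, "rx": 0, "ry": 0, "rz": -0.1, "claw": 0}
    - {"x": 120, "y": -73, "z": -2, "rx": 0, "ry": 0, "rz": -0.2, "claw": 0}
    - {"x": 175, "y": -106, "z": -2, "rx": 0, "ry": 0, "rz": -0.3, "claw": 0}
    - {"x": 230, "y": -139, "z": -2, "rx": 0, "ry": 0, "rz": -0.4, "claw": 0}
    - {"x": 285, "y": -173, "z": -2, "rx": 0, "ry": 0, "rz": -0.5, "claw": 0}
    - {"x": 340, "y": -206, "z": -2, "rx": 0, "ry": 0, "rz": -0.6, "claw": 0}
    - {"x": 395, "y": -239, "z": -2, "rx": 0, "ry": 0, "rz": -0.7, "claw": 0}
    - {"x": 440, "y": -267, "z": -2, "rx": 0, "ry": 0, "rz": -0.8, "claw": 0}
    - {"x": 462, "y": -280, "z": -2, "rx": 0, "ry": 0, "rz": -0.84, "claw": 0}

```text
time_s: 1.4
position: [0.5405, -0.1997, 0.2497]
tcp_rot: [[0.932, 0.363, 0.0], [0.363, -0.932, 0.001], [0.001, -0.001, -1.0]]
force: [0.6, -0.5, 0.2]
opening: 0.998
grasp_force: 0.0
```

```bash
python3 -c "
from h import *
p,im,d=cap('wrist');np.savez('w1.npz',im=im,d=d,p=p);cv2.imwrite('pics/w1b.png',im[:,:,::-1]);print(p['xyz'],np.round(p['orientation'],3).tolist(),p['fx'])
plan([.5394,-.2035,.118],21)
"
```

```text
[ 0.61170908 -0.17129183  0.38585497] [[0.364, 0.894, 0.261], [-0.932, 0.349, 0.101], [-0.001, -0.28, 0.96]] 300.90865526303446
t 1.45 pos [ 0.542  -0.1983  0.2498] yaw 21.32 tilt [ 0.0029 -0.0016] | xyz [ -4.7   4.1 131.7] r [-0.015 -0.028  0.053] | j [-31.  26.  89.   0.  65.  37.] F [ 0.7  0.8 -0.2] open 1.0 g 0.0
```

View pics/w1b.png

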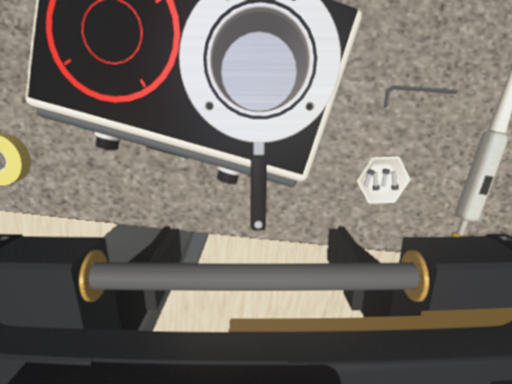

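The wrist view shows the grip running from (260,155) to (258,228), the wide-pair holes at (209,105) and (310,106), and the red ring at (112,30). I'll check the grip line against the estimate.

```bash
python3 -c "
from h import *
T=np.load('w1.npz',allow_pickle=True);p=T['p'].item()
q=atz(p,[(260,160),(258.5,228)],.1215);print('grip line',q,np.degrees(np.arctan2(*(q[0]-q[1])[[1,0]])))
h=atz(p,[(209.5,105),(310,106)],.14);print('holes',h, np.linalg.norm(h[0]-h[1]))
d=h[0]-h[1];d/=np.linalg.norm(d);print('centre',h.mean(0)[:2]+.0334*np.array([d[1],-d[0]]),'yaw',np.degrees(np.arctan2(-d[0],d[1])))
P=cloud(p,T['d']);print('depth grip',P[190,259],P[215,259])
plan([.5394,-.2035,.118],21)
"
```

```text
grip line [[ 0.57195867 -0.19267588  0.1215    ]
 [ 0.51120545 -0.2152815   0.1215    ]] 20.409692025810394
holes [[ 0.60098762 -0.13799034  0.14      ]
 [ 0.62913174 -0.21203362  0.14      ]] 0.07921173542445126
centre [ 0.64628038 -0.16314488] yaw 20.811979214576926
depth grip [ 0.54585053 -0.20207408  0.1208135 ] [ 0.52305293 -0.21111988  0.12006616]
t 1.45 pos [ 0.542  -0.1983  0.2498] yaw 21.32 tilt [ 0.0029 -0.0016] | xyz [ -4.7   4.1 131.7] r [-0.015 -0.028  0.053] | j [-31.  26.  89.   0.  65.  37.] F [ 0.7  0.8 -0.2] open 1.0 g 0.0
```

Call:
apply_moves:
  rows:
    - {"x": -5, "y": 4.5, "z": 10, "rx": 0, "ry": 0, "rz": 0.06, "claw": 0}
    - {"x": -5, "y": 4.5, "z": 50, "rx": 0, "ry": 0, "rz": 0.06, "claw": 0}
    - {"x": -5, "y": 4.5, "z": 90, "rx": 0, "ry": 0, "rz": 0.06, "claw": 0}
    - {"x": -5, "y": 4.5, "z": 120, "rx": 0, "ry": 0, "rz": 0.06, "claw": 0}
    - {"x": -5, "y": 4.5, "z": 131, "rx": 0, "ry": 0, "rz": 0.06, "claw": 0}
    - {"x": -5, "y": 4.5, "z": 131, "rx": 0, "ry": 0, "rz": 0.06, "claw": 0}
    - {"x": -5, "y": 4.5, "z": 131, "rx": 0, "ry": 0, "rz": 0.06, "claw": 0}

```text
time_s: 2.33
position: [0.5366, -0.2113, 0.1197]
tcp_rot: [[0.936, 0.352, 0.002], [0.352, -0.936, -0.001], [0.001, 0.002, -1.0]]
force: [0.1, 0.6, 0.5]
opening: 1.002
grasp_force: 0.0
```

```bash
python3 -c "
from h import *
plan([.5390,-.2040,.118],20.9)
"
```

```text
t 2.33 pos [ 0.5366 -0.2113  0.1197] yaw 20.62 tilt [0.0014 0.0019] | xyz [ 4.8 -6.   1.7] r [ 0.018 -0.013 -0.047] | j [-33.  37.  95.  -0.  48.  37.] F [0.1 0.6 0.5] open 1.002 g 0.0
```

Call:
apply_moves:
  rows:
    - {"x": 5, "y": -6, "z": 1.5, "rx": 0, "ry": 0, "rz": 0, "claw": 0}
    - {"x": 5, "y": -6, "z": 1.5, "rx": 0, "ry": 0, "rz": -0.04, "claw": 0}
    - {"x": 5, "y": -6, "z": 1.5, "rx": 0, "ry": 0, "rz": -0.04, "claw": 170}
    - {"x": 5, "y": -6, "z": 1.5, "rx": 0, "ry": 0, "rz": -0.04, "claw": 170}
    - {"x": 5, "y": -6, "z": 1.5, "rx": 0, "ry": 0, "rz": -0.04, "claw": 170}
    - {"x": 5, "y": -6, "z": 1.5, "rx": 0, "ry": 0, "rz": -0.04, "claw": 170}

```text
time_s: 3.08
position: [0.5386, -0.2032, 0.117]
tcp_rot: [[0.934, 0.357, -0.0], [0.357, -0.934, 0.0], [-0.0, -0.0, -1.0]]
force: [-0.2, 0.6, -0.1]
opening: 0.636
grasp_force: 0.0
```

```bash
python3 -c "
from h import *
plan([.5390,-.2040,.118],20.9)
"
```

```text
t 3.08 pos [ 0.5386 -0.2032  0.117 ] yaw 20.89 tilt [-0.0001 -0.0001] | xyz [ 0.1  0.9 -1. ] r [-0.001  0.001 -0.002] | j [-32.  37.  96.   0.  48.  37.] F [-0.2  0.6 -0.1] open 0.636 g 0.0
```

Well placed, so I'll close.

Call:
apply_moves:
  rows:
    - {"x": 0, "y": 1, "z": -1, "rx": 0, "ry": 0, "rz": 0, "claw": 230}
    - {"x": 0, "y": 1, "z": -1, "rx": 0, "ry": 0, "rz": 0, "claw": 255}
    - {"x": 0, "y": 1, "z": -1, "rx": 0, "ry": 0, "rz": 0, "claw": 255}
    - {"x": 0, "y": 1, "z": -1, "rx": 0, "ry": 0, "rz": 0, "claw": 255}
    - {"x": 0, "y": 1, "z": -1, "rx": 0, "ry": 0, "rz": 0, "claw": 255}
    - {"x": 0, "y": 1, "z": -1, "rx": 0, "ry": 0, "rz": 0, "claw": 255}
    - {"x": 0, "y": 1, "z": -1, "rx": 0, "ry": 0, "rz": 0, "claw": 255}

```text
time_s: 3.95
position: [0.539, -0.2041, 0.118]
tcp_rot: [[0.934, 0.357, -0.0], [0.357, -0.934, -0.0], [-0.0, 0.0, -1.0]]
force: [-0.4, -0.6, 0.1]
opening: 0.168
grasp_force: 30.0
```

```bash
python3 -c "
from h import *
s=read_state();p=s['position']
plan([p[0]-.0152,p[1]+.1518,p[2]],20.9)
"
```

```text
t 3.95 pos [ 0.539  -0.2041  0.118 ] yaw 20.89 tilt [-0.  0.] | xyz [  39.9 -147.2   -0. ] r [ 0.     0.    -0.001] | j [-32.  37.  95.  -0.  48.  37.] F [-0.4 -0.6  0.1] open 0.168 g 30.0
```

Call:
apply_moves:
  rows:
    - {"x": 0.5, "y": -2, "z": 0, "rx": 0, "ry": 0, "rz": 0, "claw": 255}
    - {"x": 1.6, "y": -6, "z": 0, "rx": 0, "ry": 0, "rz": 0, "claw": 255}
    - {"x": 3.3, "y": -12, "z": 0, "rx": 0, "ry": 0, "rz": 0, "claw": 255}
    - {"x": 5.4, "y": -20, "z": 0, "rx": 0, "ry": 0, "rz": 0, "claw": 255}
    - {"x": 8.1, "y": -30, "z": 0, "rx": 0, "ry": 0, "rz": 0, "claw": 255}
    - {"x": 10.8, "y": -40, "z": 0, "rx": 0, "ry": 0, "rz": 0, "claw": 255}
    - {"x": 13.5, "y": -50, "z": 0, "rx": 0, "ry": 0, "rz": 0, "claw": 255}
    - {"x": 16.3, "y": -60, "z": 0, "rx": 0, "ry": 0, "rz": 0, "claw": 255}
    - {"x": 18.4, "y": -68, "z": 0, "rx": 0, "ry": 0, "rz": 0, "claw": 255}
    - {"x": 19.5, "y": -72, "z": 0, "rx": 0, "ry": 0, "rz": 0, "claw": 255}

```text
time_s: 5.2
position: [0.5314, -0.1292, 0.1181]
tcp_rot: [[0.934, 0.357, -0.0], [0.357, -0.934, -0.0], [-0.0, -0.0, -1.0]]
force: [0.5, -5.0, -0.6]
opening: 0.167
grasp_force: 30.4
```

```bash
python3 -c "
from h import *
plan([.5238,-.0523,.118],20.9)
"
```

```text
t 5.2 pos [ 0.5314 -0.1292  0.1181] yaw 20.94 tilt [-0.0003 -0.0001] | xyz [ 20.4 -74.5   0.1] r [-0.001  0.003  0.006] | j [-25.  35. 100.  -0.  45.  44.] F [ 0.5 -5.  -0.6] open 0.167 g 30.4
```

Call:
apply_moves:
  rows:
    - {"x": 1.6, "y": -6, "z": 0, "rx": 0, "ry": 0, "rz": 0, "claw": 255}
    - {"x": 3.8, "y": -14, "z": 0, "rx": 0, "ry": 0, "rz": 0, "claw": 255}
    - {"x": 6.5, "y": -24, "z": 0, "rx": 0, "ry": 0, "rz": 0, "claw": 255}
    - {"x": 9.2, "y": -34, "z": 0, "rx": 0, "ry": 0, "rz": 0, "claw": 255}
    - {"x": 11.9, "y": -44, "z": 0, "rx": 0, "ry": 0, "rz": 0, "claw": 255}
    - {"x": 14.6, "y": -54, "z": 0, "rx": 0, "ry": 0, "rz": 0, "claw": 255}
    - {"x": 17.3, "y": -64, "z": 0, "rx": 0, "ry": 0, "rz": 0, "claw": 255}
    - {"x": 19.2, "y": -71, "z": 0, "rx": 0, "ry": 0, "rz": 0, "claw": 255}
    - {"x": 20.3, "y": -75, "z": 0, "rx": 0, "ry": 0, "rz": 0, "claw": 255}
    - {"x": 20.3, "y": -75, "z": 0, "rx": 0, "ry": 0, "rz": 0, "claw": 255}

```text
time_s: 6.45
position: [0.5237, -0.0521, 0.1181]
tcp_rot: [[0.934, 0.357, -0.0], [0.357, -0.934, 0.0], [0.0, -0.0, -1.0]]
force: [0.6, -3.0, -0.3]
opening: 0.17
grasp_force: 30.3
```

```bash
cat > potlook.py <<'E'
from h import *
p,im,d=cap('top');P=cloud(p,d);x,y,z=np.moveaxis(P,2,0)
c=np.array([.631,-.011])
for n in('top','side'):
    if n=='side': p,im,d=cap(n);P=cloud(p,d);x,y,z=np.moveaxis(P,2,0)
    a=P[(abs(z-.14)<.006)&(np.hypot(x-c[0],y-c[1])<.085)]
    print(n,len(a),np.median(a[:,2]),cv2.minEnclosingCircle(a[:,:2].astype(np.float32)))
    cv2.imwrite('pics/%s_%d.png'%(n,round(read_state()['time_s']*100)),im[:,:,::-1])
plan([.5238,-.0523,.118],20.9)
E
python3 potlook.py
```

```text
top 1204 0.1397859168370288 ((0.6314961314201355, -0.013200828805565834), 0.06299999356269836)
side 440 0.14021706934183015 ((0.6307741403579712, -0.01318834163248539), 0.06513550877571106)
t 6.55 pos [ 0.5238 -0.0524  0.118 ] yaw 20.9 tilt [ 0.0002 -0.0004] | xyz [ 0.  -0.1  0. ] r [-0.004 -0.002 -0.001] | j [-18.  34. 103.   0.  43.  51.] F [ 1.3 -2.8 -1.2] open 0.166 g 30.2
```

The pot is within 2 mm of the ring's centre, so I'll release and rise.

Call:
apply_moves:
  rows:
    - {"x": 0, "y": 0, "z": 0, "rx": 0, "ry": 0, "rz": 0, "claw": 150}
    - {"x": 0, "y": 0, "z": 0, "rx": 0, "ry": 0, "rz": 0, "claw": 60}
    - {"x": 0, "y": 0, "z": 0, "rx": 0, "ry": 0, "rz": 0, "claw": 0}
    - {"x": 0, "y": 0, "z": 0, "rx": 0, "ry": 0, "rz": 0, "claw": 0}
    - {"x": 0, "y": 0, "z": -20, "rx": 0, "ry": 0, "rz": 0, "claw": 0}
    - {"x": 0, "y": 0, "z": -60, "rx": 0, "ry": 0, "rz": 0, "claw": 0}
    - {"x": -10, "y": 0, "z": -100, "rx": 0, "ry": 0, "rz": 0, "claw": 0}
    - {"x": -20, "y": 0, "z": -130, "rx": 0, "ry": 0, "rz": 0, "claw": 0}
    - {"x": -20, "y": 0, "z": -132, "rx": 0, "ry": 0, "rz": 0, "claw": 0}
    - {"x": -20, "y": 0, "z": -132, "rx": 0, "ry": 0, "rz": 0, "claw": 0}

```text
time_s: 7.8
position: [0.5048, -0.0595, 0.2495]
tcp_rot: [[0.934, 0.357, -0.001], [0.357, -0.934, 0.0], [-0.0, -0.001, -1.0]]
force: [-0.2, -0.6, -0.8]
opening: 0.996
grasp_force: 0.0
```

```bash
python3 - <<'E'
from h import *
exec(open('potlook.py').read().replace("from h import *",""))
p,im,d=cap('wrist');np.savez('w2.npz',im=im,d=d,p=p)
plan([.5215,.298,.20],15.1)
t=cv2.imread(sorted(__import__('glob').glob('pics/top_*.png'),key=lambda s:int(s[9:-4]))[-1])
o=np.zeros((500,790,3),np.uint8)
o[:300,:400]=cv2.resize(im[0:150,:200*1,::-1],(400,300)) if 0 else cv2.resize(im[:225,100:400,::-1],(400,300))
o[:,400:]=cv2.resize(t[125:225,270:348],(390,500),interpolation=cv2.INTER_CUBIC)
cv2.imwrite('pics/c2.png',o)
E
```

```text
top 1264 0.13971214315501113 ((0.6319408416748047, -0.012960931286215782), 0.06281079351902008)
side 438 0.14033480071181886 ((0.6294423937797546, -0.012129680253565311), 0.06653863191604614)
t 7.9 pos [ 0.5045 -0.0593  0.2487] yaw 20.9 tilt [-0.002  -0.0018] | xyz [ 20.8   0.6 130.7] r [-0.017  0.019  0.   ] | j [-19.  21.  98.   0.  60.  50.] F [-0.   1.  -0.4] open 1.0 g 0.0
t 7.95 pos [ 0.5045 -0.0594  0.2486] yaw 20.9 tilt [-0.0022 -0.0019] | xyz [ 143.5 -327.7   48.9] r [-0.017  0.022  0.967] | j [-19.  21.  98.   0.  60.  50.] F [ 0.1 -0.2  0.6] open 0.999 g 0.0
```

View pics/c2.png

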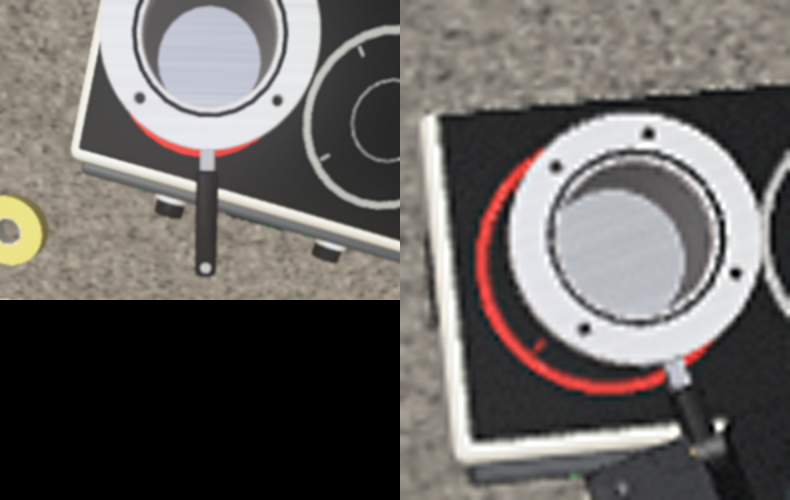

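The crop shows the pot over the red ring. Its holes are at crop pixels (556,166), (585,328), (736,272) and (648,133), and the wrist view has hole1 at (204.6,73) and hole2 at (308,75).

```bash
python3 - <<'E'
from h import *
T=np.load('top0.npz',allow_pickle=True);p=T['p'].item()
pot=(np.array([(556,166),(585,328),(736,272),(648,133)])-[400,0])/5+[270,125]-.4
print('top pot',rigid(atz(p,pot,.14)))
W=np.load('w2.npz',allow_pickle=True);w=W['p'].item()
h=atz(w,np.array([(139.5,97.5),(277.5,100)])*.75+[99.9,-.1],.14);print(h,np.linalg.norm(h[0]-h[1]))
d=h[0]-h[1];d/=np.linalg.norm(d);print('wrist centre',h.mean(0)[:2]+.0334*np.array([d[1],-d[0]]),'yaw',np.degrees(np.arctan2(-d[0],d[1])))
E
```

```text
top pot (array([ 0.63196783, -0.01322055]), np.float64(20.140988642939103), array([0.14738478, 0.12855058, 0.17583671, 0.23098778]))
[[ 0.58628071  0.0131207   0.14      ]
 [ 0.61336082 -0.0613626   0.14      ]] 0.07925335136187948
wrist centre [ 0.6312105  -0.01270849] yaw 19.979895573051525
```

```bash
python3 -c "
from h import *
plan([.454,.280,.21],15.1)"
```

```text
t 7.95 pos [ 0.5045 -0.0594  0.2486] yaw 20.9 tilt [-0.0022 -0.0019] | xyz [  74.  -335.    39.1] r [-0.017  0.022  0.967] | j [-19.  21.  98.   0.  60.  50.] F [ 0.1 -0.2  0.6] open 0.999 g 0.0
```

Call:
apply_moves:
  rows:
    - {"x": 4, "y": -18, "z": 0, "rx": 0, "ry": 0, "rz": 0, "claw": 0}
    - {"x": 13, "y": -60, "z": 0, "rx": 0, "ry": 0, "rz": 0.1, "claw": 0}
    - {"x": 24, "y": -110, "z": 3, "rx": 0, "ry": 0, "rz": 0.3, "claw": 0}
    - {"x": 36, "y": -165, "z": 10, "rx": 0, "ry": 0, "rz": 0.5, "claw": 0}
    - {"x": 49, "y": -220, "z": 20, "rx": 0, "ry": 0, "rz": 0.7, "claw": 0}
    - {"x": 60, "y": -270, "z": 30, "rx": 0, "ry": 0, "rz": 0.8, "claw": 0}
    - {"x": 69, "y": -310, "z": 36, "rx": 0, "ry": 0, "rz": 0.9, "claw": 0}
    - {"x": 74, "y": -332, "z": 39, "rx": 0, "ry": 0, "rz": 0.97, "claw": 0}
    - {"x": 74, "y": -335, "z": 39, "rx": 0, "ry": 0, "rz": 0.97, "claw": 0}
    - {"x": 74, "y": -335, "z": 39, "rx": 0, "ry": 0, "rz": 0.97, "claw": 0}

```text
time_s: 9.2
position: [0.4541, 0.2797, 0.2108]
tcp_rot: [[0.965, 0.261, -0.001], [0.261, -0.965, -0.001], [-0.001, 0.0, -1.0]]
force: [0.1, -0.1, -0.4]
opening: 1.002
grasp_force: 0.0
```

```bash
python3 - <<'E'
from h import *
p,im,d=cap('wrist');np.savez('w3.npz',im=im,d=d,p=p)
plan([.5215,.298,.10],15.1)
cv2.imwrite('pics/w3.png',im[:,:,::-1])
E
```

```text
t 9.25 pos [0.4544 0.2792 0.2109] yaw 15.07 tilt [-0.0006  0.0003] | xyz [ 69.7  -0.7 110.9] r [ 0.003  0.006 -0.005] | j [20. 26. 97. -0. 57. 95.] F [-0.6 -0.4  0.2] open 1.002 g 0.0
```

View pics/w3.png

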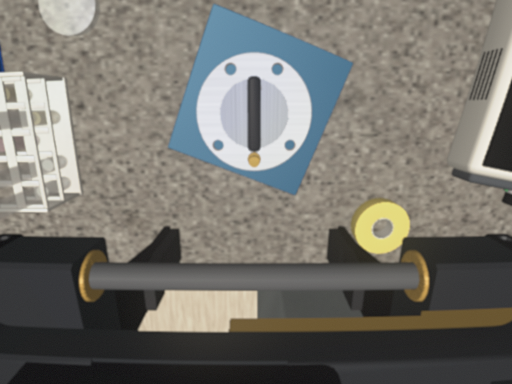

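The lid lies with its holes at (231,69), (277,69), (290,145) and (218,145), and the bar runs vertically from (254,77) to (253,150). I'll refine and fit.

```bash
python3 - <<'E'
from h import *
W=np.load('w3.npz',allow_pickle=True);w=W['p'].item();im=W['im'].astype(float)
g=im[...,0]
pts=[]
for u,v in[(231,69),(218,145),(290,145),(277.5,69)]:
    u0,v0=int(u),int(v);k=np.clip(200-g[v0-8:v0+9,u0-8:u0+9],0,100);k[k<30]=0
    yy,xx=np.mgrid[v0-8:v0+9,u0-8:u0+9];pts.append(((k*xx).sum()/k.sum(),(k*yy).sum()/k.sum()))
print(np.round(pts,1))
c,th,r=rigid(atz(w,pts,.014));print('lid',c,th,r)
b=atz(w,[(254,77),(254,150)],.05);print('bar',b,b.mean(0),np.degrees(np.arctan2(*(b[0]-b[1])[[1,0]])))
P=cloud(w,W['d']);print(P[100,254],P[130,254],P[110,210])
plan([*c,.10],th)
E
```

```text
[[230.   68.5]
 [217.  145.3]
 [290.4 145.6]
 [277.   68.5]]
lid [0.52123715 0.29839174] 15.222494542615602 [0.19511987 0.56329485 0.81168014 0.24092893]
bar [[0.55446621 0.30709767 0.05      ]
 [0.48879141 0.2892648  0.05      ]] [0.52162881 0.29818123 0.05      ] 15.191408107764165
[0.53453575 0.30168629 0.05005392] [0.50740825 0.29431671 0.04832913] [0.51310137 0.34477734 0.01263471]
t 9.25 pos [0.4544 0.2792 0.2109] yaw 15.07 tilt [-0.0006  0.0003] | xyz [ 69.5  -1.2 110.9] r [ 0.003  0.006 -0.026] | j [20. 26. 97. -0. 57. 95.] F [-0.6 -0.4  0.2] open 1.002 g 0.0
```

Call:
apply_moves:
  rows:
    - {"x": 20, "y": -0.5, "z": 5, "rx": 0, "ry": 0, "rz": 0, "claw": 0}
    - {"x": 50, "y": -1, "z": 20, "rx": 0, "ry": 0, "rz": -0.02, "claw": 0}
    - {"x": 68, "y": -1, "z": 50, "rx": 0, "ry": 0, "rz": -0.02, "claw": 0}
    - {"x": 69.5, "y": -1, "z": 90, "rx": 0, "ry": 0, "rz": -0.02, "claw": 0}
    - {"x": 69.5, "y": -1, "z": 125, "rx": 0, "ry": 0, "rz": -0.02, "claw": 0}
    - {"x": 69.5, "y": -1, "z": 150, "rx": 0, "ry": 0, "rz": -0.02, "claw": 0}
    - {"x": 69.5, "y": -1, "z": 160, "rx": 0, "ry": 0, "rz": -0.02, "claw": 100}
    - {"x": 69.5, "y": -1, "z": 162, "rx": 0, "ry": 0, "rz": -0.02, "claw": 170}
    - {"x": 69.5, "y": -1, "z": 162, "rx": 0, "ry": 0, "rz": -0.02, "claw": 170}
    - {"x": 69.5, "y": -1, "z": 162, "rx": 0, "ry": 0, "rz": -0.02, "claw": 170}

```text
time_s: 10.5
position: [0.5223, 0.299, 0.0502]
tcp_rot: [[0.965, 0.262, 0.002], [0.262, -0.965, 0.001], [0.002, -0.0, -1.0]]
force: [-0.4, -0.3, -0.4]
opening: 0.632
grasp_force: 0.0
```

```bash
python3 -c "
from h import *
plan([.5214,.2983,.049],15.2)"
```

```text
t 10.5 pos [0.5223 0.299  0.0502] yaw 15.19 tilt [ 0.0023 -0.0002] | xyz [-1.1  0.4  1.2] r [-0.002 -0.022 -0.001] | j [19. 44. 93.  0. 43. 94.] F [-0.4 -0.3 -0.4] open 0.632 g 0.0
```

Call:
apply_moves:
  rows:
    - {"x": -1, "y": 0.4, "z": 1, "rx": 0, "ry": 0, "rz": 0, "claw": 170}
    - {"x": -1, "y": 0.4, "z": 1, "rx": 0, "ry": 0, "rz": 0, "claw": 230}
    - {"x": -1, "y": 0.4, "z": 1, "rx": 0, "ry": 0, "rz": 0, "claw": 255}
    - {"x": -1, "y": 0.4, "z": 1, "rx": 0, "ry": 0, "rz": 0, "claw": 255}
    - {"x": -1, "y": 0.4, "z": 1, "rx": 0, "ry": 0, "rz": 0, "claw": 255}
    - {"x": -1, "y": 0.4, "z": 1, "rx": 0, "ry": 0, "rz": 0, "claw": 255}
    - {"x": -1, "y": 0.4, "z": 1, "rx": 0, "ry": 0, "rz": 0, "claw": 255}
    - {"x": -1, "y": 0.4, "z": 1, "rx": 0, "ry": 0, "rz": 0, "claw": 255}

```text
time_s: 11.5
position: [0.5208, 0.298, 0.0481]
tcp_rot: [[0.965, 0.262, 0.0], [0.262, -0.965, -0.0], [0.0, 0.0, -1.0]]
force: [-0.1, -0.1, 0.3]
opening: 0.147
grasp_force: 30.0
```

```bash
python3 -c "
from h import *
plan([.5214,.2983,.049],15.2)"
```

```text
t 11.5 pos [0.5208 0.298  0.0481] yaw 15.19 tilt [0.     0.0001] | xyz [ 0.7 -0.1 -0.9] r [ 0.    -0.    -0.001] | j [19. 44. 93. -0. 42. 94.] F [-0.1 -0.1  0.3] open 0.147 g 30.0
```

Call:
apply_moves:
  rows:
    - {"x": 0, "y": 0, "z": -4, "rx": 0, "ry": 0, "rz": 0, "claw": 255}
    - {"x": 0, "y": 0, "z": -15, "rx": 0, "ry": 0, "rz": 0, "claw": 255}
    - {"x": 0, "y": 0, "z": -35, "rx": 0, "ry": 0, "rz": 0, "claw": 255}
    - {"x": 0, "y": 0, "z": -60, "rx": 0, "ry": 0, "rz": 0, "claw": 255}
    - {"x": 0, "y": 0, "z": -90, "rx": 0, "ry": 0, "rz": 0, "claw": 255}
    - {"x": 0, "y": 0, "z": -120, "rx": 0, "ry": 0, "rz": 0, "claw": 255}
    - {"x": 0, "y": 0, "z": -150, "rx": 0, "ry": 0, "rz": 0, "claw": 255}
    - {"x": 0, "y": 0, "z": -180, "rx": 0, "ry": 0, "rz": 0, "claw": 255}
    - {"x": 0, "y": 0, "z": -195, "rx": 0, "ry": 0, "rz": 0, "claw": 255}
    - {"x": 0, "y": 0, "z": -202, "rx": 0, "ry": 0, "rz": 0, "claw": 255}

```text
time_s: 12.75
position: [0.5206, 0.2981, 0.2508]
tcp_rot: [[0.965, 0.262, 0.001], [0.262, -0.965, 0.0], [0.001, -0.0, -1.0]]
force: [-0.8, -0.2, -3.0]
opening: 0.144
grasp_force: 30.0
```

```bash
python3 - <<'E'
from h import *
a=np.radians(20.1)
plan([.6316-.0006*np.cos(a),-.0130-.0006*np.sin(a),.25],20.1)
p,im,d=cap('wrist');np.savez('w4.npz',im=im,d=d,p=p);cv2.imwrite('pics/w4.png',im[:,:,::-1])
E
```

```text
t 12.75 pos [0.5206 0.2981 0.2508] yaw 15.2 tilt [ 0.0007 -0.0001] | xyz [ 25.  329.4   0.8] r [-0.001 -0.006 -0.817] | j [19. 28. 86.  0. 66. 94.] F [-0.8 -0.2 -3. ] open 0.144 g 30.0
```

View pics/w4.png

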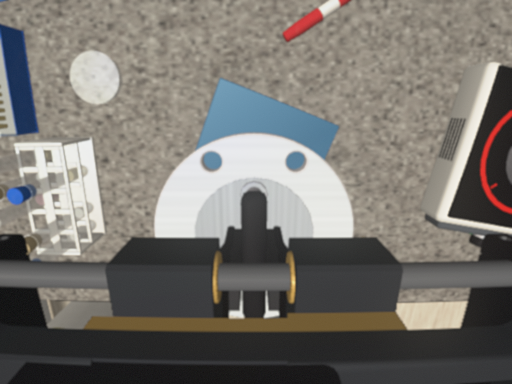

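The lid is held, with its close-pair holes at (211,161) and (296,161). I'll measure its pose in the hand and its tilt.

```bash
python3 - <<'E'
from h import *
W=np.load('w4.npz',allow_pickle=True);w=W['p'].item();im=W['im'].astype(float);P=cloud(w,W['d'])
s=read_state();R=np.array(s['tcp_rot']);t=np.array(s['position'])
pts=[]
for u,v in[(211,161),(296,161)]:
    k=np.clip(190-im[v-13:v+14,u-13:u+14,0],0,60);k[k<25]=0
    yy,xx=np.mgrid[v-13:v+14,u-13:u+14];pts.append(((k*xx).sum()/k.sum(),(k*yy).sum()/k.sum()))
print(np.round(pts,1))
x,y,z=np.moveaxis(P,2,0);u,v=np.meshgrid(range(512),range(384))
m=(abs(z-.2167)<.012)&(im[...,0]>170)&(v<235)&(v>130)&(abs(u-254)<100); a=P[m]
A=np.c_[a[:,:2]-t[:2],np.ones(len(a))];s_=np.linalg.lstsq(A,a[:,2],rcond=None)[0];r=a[:,2]-A@s_
print('plane n',len(a),'slope',s_[:2],'slope in tool x,y',s_[:2]@R[:2,:2],'z at tcp',s_[2],'rms',r.std())
h=atz(w,pts,s_[2]);hl=(h-t)@R*1000;print('holes in tool mm (expect 45.9,-/+24.4)',np.round(hl,1),np.linalg.norm(hl[0]-hl[1]))
E
```

```text
[[211.2 160.8]
 [295.3 160.7]]
plane n 14072 slope [-0.01200126 -0.00342276] slope in tool x,y [-0.0124788   0.00015745] z at tcp 0.21637605729688683 rms 0.0008707751830656084
holes in tool mm (expect 45.9,-/+24.4) [[ 47.1 -25.   34.7]
 [ 47.2  23.2  34.7]] 48.16983230442618
```

Call:
apply_moves:
  rows:
    - {"x": 1, "y": 12, "z": 0, "rx": 0, "ry": 0, "rz": 0, "claw": 255}
    - {"x": 3, "y": 40, "z": 0, "rx": 0, "ry": 0, "rz": -0.1, "claw": 255}
    - {"x": 6, "y": 80, "z": 0, "rx": 0, "ry": 0, "rz": -0.2, "claw": 255}
    - {"x": 9, "y": 120, "z": 0, "rx": 0, "ry": 0, "rz": -0.3, "claw": 255}
    - {"x": 13, "y": 165, "z": 0, "rx": 0, "ry": 0, "rz": -0.4, "claw": 255}
    - {"x": 16, "y": 210, "z": 0, "rx": 0, "ry": 0, "rz": -0.5, "claw": 255}
    - {"x": 19, "y": 255, "z": 0, "rx": 0, "ry": 0, "rz": -0.65, "claw": 255}
    - {"x": 22, "y": 293, "z": 0, "rx": 0, "ry": 0, "rz": -0.75, "claw": 255}
    - {"x": 24, "y": 319, "z": 0, "rx": 0, "ry": 0, "rz": -0.8, "claw": 255}
    - {"x": 24.7, "y": 329, "z": 0, "rx": 0, "ry": 0, "rz": -0.82, "claw": 255}

```text
time_s: 14.05
position: [0.6305, -0.0152, 0.2485]
tcp_rot: [[0.94, 0.341, -0.003], [0.341, -0.94, 0.0], [-0.002, -0.001, -1.0]]
force: [-0.3, -0.4, -3.2]
opening: 0.144
grasp_force: 30.0
```

Call:
apply_moves:
  rows:
    - {"x": 0, "y": 0, "z": 10, "rx": 0, "ry": 0, "rz": 0, "claw": 255}
    - {"x": 0, "y": 0, "z": 18, "rx": 0, "ry": 0, "rz": 0, "claw": 255}
    - {"x": 0, "y": 0, "z": 20, "rx": 0, "ry": 0, "rz": 0, "claw": 255}
    - {"x": 0, "y": 0, "z": 20, "rx": 0, "ry": 0, "rz": 0, "claw": 255}

```text
time_s: 14.55
position: [0.6305, -0.012, 0.2298]
tcp_rot: [[0.939, 0.345, -0.001], [0.345, -0.939, 0.0], [-0.001, -0.0, -1.0]]
force: [-1.0, 0.1, -2.3]
opening: 0.152
grasp_force: 30.0
```

```bash
python3 - <<'E'
from h import *
a=np.radians(20.1)
plan([.6316-.0009*np.cos(a),-.0130-.0009*np.sin(a),.194],20.1)
p,im,d=cap('wrist');np.savez('w5.npz',im=im,d=d,p=p)
p2,i2,d2=cap('side');np.savez('s5.npz',im=i2,d=d2,p=p2)
p3,i3,d3=cap('top');np.savez('t5.npz',im=i3,d=d3,p=p3)
o=np.zeros((600,800,3),np.uint8)
o[:300,:800]=cv2.resize(im[120:240,94:414,::-1],(800,300),interpolation=cv2.INTER_CUBIC)
o[300:,:400]=cv2.resize(i2[110:185,190:290,::-1],(400,300),interpolation=cv2.INTER_CUBIC)
o[300:,400:]=cv2.resize(i3[125:215,260:380,::-1],(400,300),interpolation=cv2.INTER_CUBIC)
cv2.imwrite('pics/c5.png',o)
E
```

```text
t 14.55 pos [ 0.6305 -0.012   0.2298] yaw 20.19 tilt [-0.0006 -0.0004] | xyz [-0.2  1.3 35.8] r [-0.004  0.005  0.015] | j [-11.  32.  82.   0.  66.  59.] F [-1.   0.1 -2.3] open 0.152 g 30.0
```

View pics/c5.png

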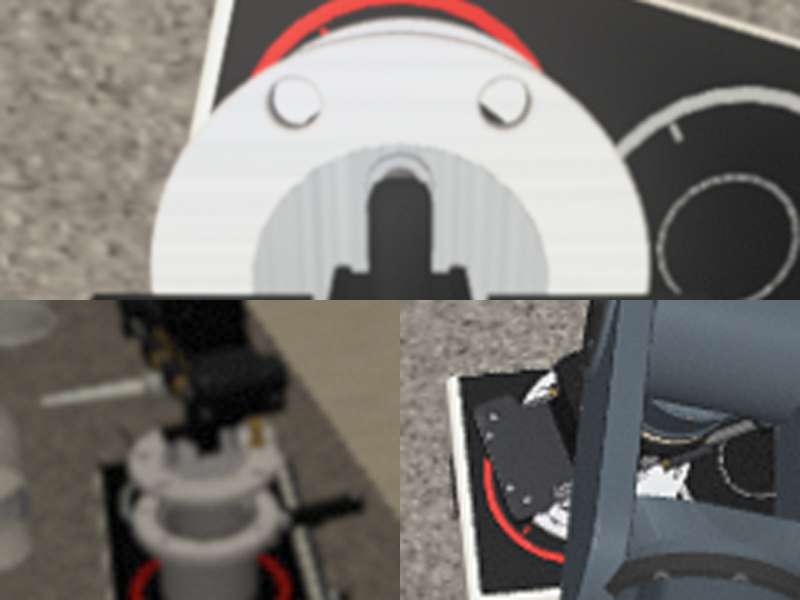

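The lid hovers over the pot, with its holes at crop (295,102) and (505,102). I'll go down to just above the final height and look again.

Call:
apply_moves:
  rows:
    - {"x": 0, "y": 1.3, "z": 5, "rx": 0, "ry": 0, "rz": 0, "claw": 255}
    - {"x": 0, "y": 1.3, "z": 14, "rx": 0, "ry": 0, "rz": 0, "claw": 255}
    - {"x": 0, "y": 1.3, "z": 22, "rx": 0, "ry": 0, "rz": 0, "claw": 255}
    - {"x": 0, "y": 1.3, "z": 28, "rx": 0, "ry": 0, "rz": 0, "claw": 255}
    - {"x": 0, "y": 1.3, "z": 31, "rx": 0, "ry": 0, "rz": 0, "claw": 255}
    - {"x": 0, "y": 1.3, "z": 33, "rx": 0, "ry": 0, "rz": 0, "claw": 255}
    - {"x": 0, "y": 1.3, "z": 33, "rx": 0, "ry": 0, "rz": 0, "claw": 255}
    - {"x": 0, "y": 1.3, "z": 33, "rx": 0, "ry": 0, "rz": 0, "claw": 255}

```text
time_s: 15.7
position: [0.6314, -0.0142, 0.1973]
tcp_rot: [[0.939, 0.344, 0.001], [0.344, -0.939, -0.0], [0.001, 0.0, -1.0]]
force: [-1.0, -0.9, -3.0]
opening: 0.143
grasp_force: 30.0
```

```bash
python3 - <<'E'
from h import *
a=np.radians(20.1)
plan([.6316-.0009*np.cos(a),-.0130-.0009*np.sin(a),.194],20.1)
p,im,d=cap('wrist');np.savez('w6.npz',im=im,d=d,p=p)
p2,i2,d2=cap('side');np.savez('s6.npz',im=i2,d=d2,p=p2)
o=np.zeros((600,800,3),np.uint8)
o[:300,:400]=cv2.resize(im[140:185,190:250,::-1],(400,300),interpolation=cv2.INTER_CUBIC)
o[:300,400:]=cv2.resize(im[140:185,270:330,::-1],(400,300),interpolation=cv2.INTER_CUBIC)
o[300:,:400]=cv2.resize(i2[110:185,190:290,::-1],(400,300),interpolation=cv2.INTER_CUBIC)
cv2.imwrite('pics/c6.png',o)
# lid plane tilt + pot flange disc from side
s=read_state();R=np.array(s['tcp_rot']);t=np.array(s['position'])
P=cloud(p,d);x,y,z=np.moveaxis(P,2,0);u,v=np.meshgrid(range(512),range(384))
zt=t[2]-.0341
m=(abs(z-zt)<.008)&(im[...,0]>170)&(v<235)&(v>130)&(abs(u-254)<100);q=P[m]
A=np.c_[q[:,:2]-t[:2],np.ones(len(q))];k=np.linalg.lstsq(A,q[:,2],rcond=None)[0];print('slope tool',k[:2]@R[:2,:2],'lid top z',k[2],'exp',zt)
S=cloud(p2,d2);x,y,z=np.moveaxis(S,2,0)
for n,z0 in(('pot',.14),('lid',k[2])):
    q=S[(abs(z-z0)<.005)&(np.hypot(x-.6316,y+.013)<.08)];print(n,len(q),np.median(q[:,2]),cv2.minEnclosingCircle(q[:,:2].astype(np.float32)))
E
```

```text
t 15.7 pos [ 0.6314 -0.0142  0.1973] yaw 20.11 tilt [0.0005 0.0003] | xyz [-0.3 -1.1  3.3] r [ 0.003 -0.005  0.002] | j [-11.  34.  84.   0.  62.  58.] F [-1.  -0.9 -3. ] open 0.143 g 30.0
slope tool [-0.01276121  0.0004927 ] lid top z 0.16287165439479656 exp 0.16324382039530833
pot 177 0.14026902230781468 ((0.630365788936615, -0.0071737091057002544), 0.061371613293886185)
lid 449 0.16413213588819475 ((0.6328462362289429, -0.010263425298035145), 0.06332923471927643)
```

View pics/c6.png

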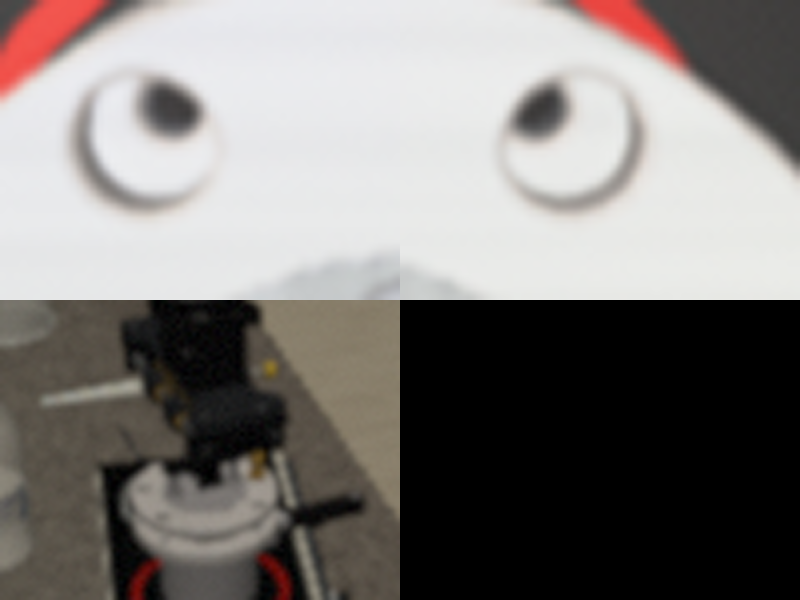

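Both close-pair tapped holes show through the lid holes. The rim centres are at crop (145,138) and (570,138), and the tapped holes at (172,106) and (538,107). I'll compute the offset.

```bash
python3 - <<'E'
from h import *
W=np.load('w6.npz',allow_pickle=True);w=W['p'].item()
s=read_state();R=np.array(s['tcp_rot']);t=np.array(s['position'])
f=lambda a,o:np.array(a)/6.667+o-.43
zt=.1629-.0125*.046
lid=atz(w,[f((145,138),[190,140]),f((170,138),[270,140])],zt)
pot=atz(w,[f((172,106),[190,140]),f((138,107),[270,140])],.14)
for n,h in(('lid',lid),('pot',pot)):
    l=(h-t)@R*1000; print(n,h.round(4).tolist(),'tool',np.round(l,1).tolist(),'sep',np.linalg.norm(l[0]-l[1]))
print('pot-lid tool mm',np.round((pot-lid)@R*1000,1))
E
```

```text
lid [[0.6674, 0.0257, 0.1623], [0.684, -0.0195, 0.1623]] tool [[47.5, -25.0, 35.0], [47.6, 23.1, 35.0]] sep 48.09590831908444
pot [[0.6667, 0.0258, 0.14], [0.6832, -0.0197, 0.14]] tool [[46.8, -25.4, 57.4], [46.8, 23.0, 57.4]] sep 48.409080069164524
pot-lid tool mm [[-0.7 -0.4 22.3]
 [-0.8 -0.1 22.3]]
```

Call:
apply_moves:
  rows:
    - {"x": -0.4, "y": -0.2, "z": 1, "rx": 0, "ry": 0, "rz": 0, "claw": 255}
    - {"x": -0.7, "y": -0.3, "z": 2, "rx": 0, "ry": 0, "rz": 0, "claw": 255}
    - {"x": -0.7, "y": -0.3, "z": 3, "rx": 0, "ry": 0, "rz": 0, "claw": 255}
    - {"x": -0.7, "y": -0.3, "z": 3, "rx": 0, "ry": 0, "rz": 0, "claw": 255}
    - {"x": -0.7, "y": -0.3, "z": 3, "rx": 0, "ry": 0, "rz": 0, "claw": 255}
    - {"x": -0.7, "y": -0.3, "z": 3, "rx": 0, "ry": 0, "rz": 0, "claw": 255}
    - {"x": -0.7, "y": -0.3, "z": 3, "rx": 0, "ry": 0, "rz": 0, "claw": 255}
    - {"x": -0.7, "y": -0.3, "z": 3, "rx": 0, "ry": 0, "rz": 0, "claw": 255}

```text
time_s: 16.8
position: [0.6305, -0.0141, 0.1941]
tcp_rot: [[0.939, 0.344, 0.0], [0.344, -0.939, -0.0], [0.0, 0.0, -1.0]]
force: [-0.5, 0.5, -2.3]
opening: 0.146
grasp_force: 30.0
```

```bash
python3 - <<'E'
from h import *
plan([.6308,-.0141,.194],20.1)
p,im,d=cap('wrist');np.savez('w7.npz',im=im,d=d,p=p)
o=np.hstack([cv2.resize(im[140:185,a:a+60,::-1],(400,300),interpolation=cv2.INTER_CUBIC) for a in(190,270)])
cv2.imwrite('pics/c7.png',o)
plan([.6308,-.0141,.194],20.1)
E
```

```text
t 16.8 pos [ 0.6305 -0.0141  0.1941] yaw 20.12 tilt [0.0001 0.0001] | xyz [0.3 0.1 0.1] r [ 0.    -0.001  0.003] | j [-11.  34.  84.  -0.  62.  58.] F [-0.5  0.5 -2.3] open 0.146 g 30.0
t 16.85 pos [ 0.6305 -0.0141  0.194 ] yaw 20.12 tilt [-0. -0.] | xyz [0.3 0.1 0. ] r [-0.     0.     0.003] | j [-11.  34.  84.   0.  62.  58.] F [-0.3 -0.3 -2.4] open 0.142 g 30.0
```

View pics/c7.png

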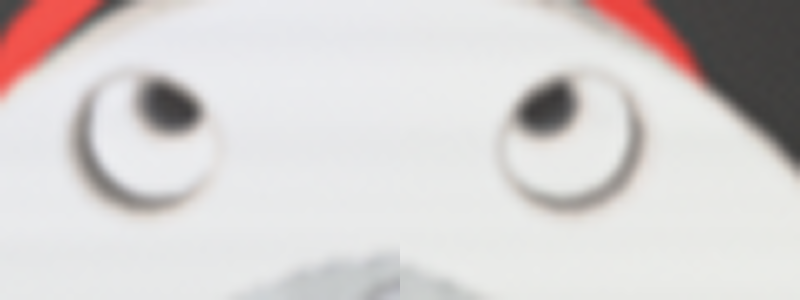

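The tapped holes still show inside both lid holes, at crop (172,104) and (546,105), slightly clipped by the far rims. I'll do a last offset check.

```bash
python3 - <<'E'
from h import *
W=np.load('w7.npz',allow_pickle=True);w=W['p'].item()
s=read_state();R=np.array(s['tcp_rot']);t=np.array(s['position'])
o=[[190,140],[270,140]]
f=lambda a,o:np.array(a)/6.667+o-.43
lid=atz(w,[f((145,138),o[0]),f((170,138),o[1])],.1591)
pot=atz(w,[f((172,104),o[0]),f((146,105),o[1])],.14)
print('pot-lid tool mm',np.round((pot-lid)@R*1000,1))
q=lid.copy();q[:,2]=.14;print('ideal crop px',((proj(w,q)-o+.43)*6.667).round(0))
E
```

```text
pot-lid tool mm [[ 0.  -0.  19.1]
 [-0.1  0.3 19.1]]
ideal crop px [[172. 104.]
 [143. 104.]]
```

The alignment is within about 0.3 mm, so I'll hand in.

```bash
python3 -c "
from rig import *
print(hand_in())"
```

```text
the job is handed in; nothing more can be done
None
```

The job is handed in: the pot stands released about 2 mm from the red ring's centre, and the lid is held still and nearly level (about 0.012 rad) roughly 9–10 mm above the flange; the close-pair holes line up to about 0.3 mm as seen through the lid, while the wide pair was not visible and is inferred from the fit.

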